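# Pass the cheese through the pick-up gate and ring

## Task

Push the rectangular loaf of cheese along the counter, through the narrow gap between the two fixed stoneware crocks, until its leading end sits flat against the dark wooden stop rail behind them. Then press the counter bell's plunger right down and let it spring back, to announce the order. Only push and press: never lift or tip the cheese, and leave the other things on the counter where they stand.

Things in the scene. Friction and masses are not known exactly. Their poses are not given: they have to be found in the camera images.
- station: fixed pick-up gate on the counter: two lidded stoneware crocks with a gap, and a stop rail. Origin on the counter midway between the crocks; +x is the way the cheese must go, y across the gap. Crock axes at x = 0, y = +73 and -73 mm; each 72 mm in diameter, 48 mm tall, 66 mm over its narrower lid's knob; gap 74 mm. Steel sheet underfoot: flush, only a mark.
- rail_face (a point): middle of the stop rail's near face, at counter height, 150 mm beyond the station's origin along its +x. Dark wooden rail, 24 mm thick, 190 mm long across the lane, 30 mm tall, part of the fixed station. Same axes as the station
- cheese: yellow cheese loaf, loose on the counter, 0.25 to 0.4 kg: 100 mm long (its x axis), 66 mm wide (y), 45 mm tall. Origin at the centre of its underside. It starts on the -x side of the gate, its origin 125 to 170 mm before the gate's, up to 45 mm off the centre line and 0.35 rad askew. Against the rail its origin is at x = 100 mm in the station's frame
- bell_top (a point): centre of the top of the bell's plunger: a dark steel button, 24 mm in diameter, standing 16 mm proud of a round steel bell dome (84 mm diameter, 38 mm tall, fixed to the counter); this point is 54 mm above the counter at rest. Pressed straight down.
- bell (a joint): travel of the bell's plunger in m: 0 up, 0.007 right down; it needs about 1.5 N to start and 5 N to bottom, and springs back when released
- honey: bystander, to be left alone: amber glass honey jar with steel lid, 56 mm across, 75 mm tall; origin at the centre of its underside
- wheel: bystander, to be left alone: small round cheese in dark red wax, 90 mm across, 46 mm tall; origin at the centre of its underside
- spreader: bystander, to be left alone: spatula-shaped cheese spreader, 190 mm long, lying flat; origin at its underside
- offcut: bystander, to be left alone: small pale offcut of cheese, 48 x 50 x 36 mm; origin at the centre of its underside
- dish: bystander, to be left alone: terracotta bowl, 84 mm across, 40 mm tall; origin at the centre of its underside
- tub: bystander, to be left alone: empty white plastic cup, 90 mm across, 70 mm tall; origin at the centre of its underside
- oil: bystander, to be left alone: green oil bottle, 64 mm across, 190 mm tall; origin at the centre of its underside
Mind the look-alikes: they are no part of the job. What is shaped like the cheese but blue or turquoise is not meant.

How it is judged:
By the outcome, as a careful person would: the job done as asked, in the order asked, and still so for the second after the job is handed in, with the robot touching nothing.
It also fails if it takes over 72 s, if anything falls off the work surface, if the arm or the gripper's body presses on something with over 40 N, if the wrist force passes 120 N, or if a joint passes its speed limit or range.

## Robot

A 6-joint arm with a two-finger parallel gripper is mounted at the origin on the work surface. World frame = base frame: x ahead of the robot, y to its left, z up, the work surface at z = 0. Lengths are in m, angles in degrees, forces in N, time in s.
With the tool pointing down it reaches from about 0.375 to 0.9 m from the base axis. Payload 3.1 kg.
Tool frame: the origin (TCP) lies midway between the tips of the shut fingers; the grasp point (between the pads) lies 19 mm behind it; z points along the fingers, y is the direction in which the jaws open and shut (so a half turn about z gives the same grasp; the last joint's range is limited). The gripper opens to 87 mm and grips with 3 to 60 N. Pads are 19 mm wide; open, the fingers measure 117 mm over their backs; the gripper's body (75 mm by 190 mm) begins 51 mm behind the grasp point.
Start: joints at [59.502, 30.224, 82.088, -0, 67.689, -10.227], TCP at [0.216, 0.586, 0.223] pointing down, gripper open.
Joint ranges: [-176.69, 176.69], [-43.24, 126.21], [12.49, 139.97], [-82, 262], [0, 151.66], [-163.58, 163.58]. Speed limits (degrees/s): [159.86, 159.86, 180, 180, 180, 180].

## Interface

Orientations are given as a 3x3 rotation matrix whose columns are the frame's x, y, z axes.
In Python, from rig import status, vision, bot, models gives the robot as it stands.
- The arm moves only by the tool send_rows, never from a script. Its argument "moves" is a list of rows, each a list of 7 numbers: the shift along the tool's x, y, z in units of 25 mm (1.0 is 25 mm), then the turn, a rotation vector about the tool's x, y, z in units of 10 degrees (1.0 is 10 degrees), then the closure, from -1 (fully open) to 1 (shut), so that 0 is half open. In form: [[dx, dy, dz, rx, ry, rz, hand], ...]. A call has 1 to 12 rows; each row shifts and turns the commanded pose from where the row before left it, along the tool's axes as they then stand; what a row does not reach is not made up. A row lasts 1/8 s, in which the tool goes at most 62.5 mm and 10.7 degrees, less where a joint would pass 70% of its speed; a pose out of reach is approached as far as the arm can. A call is refused whole if a number of a shift passes 1 or a number of a turn 1, either way. A call with a gripper value outside its range is refused whole. The fingers move at their own pace and stop on an object; the grip force is fixed at half the most. Time passes only in rows, so rows that do not move let the fingers close. It gives the time, the measured TCP pose, the force and the opening at its end, in the units of the state.
- status.read_state(): the state, without advancing time (a new reading comes with each control period).
- vision.capture(name): name is "side" or "top"; returns a dict with "img" (480x640x3 uint8, red, green, blue), "depth" (480x640 float32, m along the optical axis (not along the pixel's ray), 0 where there is no reading), "fx", "fy", "cx", "cy" (pixels), "distortion" ([k1, k2, p1, p2, k3] as OpenCV has them; the pictures are not rectified), "pose" (4x4, takes a point from camera to world coordinates). Camera axes: x right, y up, looking along -z (the intrinsics and any distortion apply to the point x, -y, -z); pixel columns grow to the right and rows downward; lengths in m; the calibration is good to about 2 mm. A picture is of the moment at which its call begins.
- bot.hand_in(): hands the job in, once; it reports no verdict.
Trained networks look in the newest picture that a camera, given by its name, has taken for a name from the list of things; names that differ only in an ending like _2 or _b are one class to them, and where a whole thing is asked for, a point or a joint stands for the part that bears it (a point fixed in the world has none). Each returns a list of dicts, best first, with "confidence" (0 to 1); they miss things now and then, are a little off and sometimes report something else, mostly with a low value. They report only what shows in the picture. A call takes as long as a camera call. They do not tell look-alikes from the thing itself.
- models.masks_of(camera, name): "mask" (480x640 bool, what is visible of it) and "extent" ([left, top, right, bottom] in pixels, round what is visible of it).
- models.landmark_of(camera, name): "point" ([column, row] in pixels: a listed point, or the origin of a listed thing).
The state is a dict: "time_s": time; "joint_positions": joint angles; "qvel": joint speeds; "tau": joint torques, N m; "position": TCP position; "tcp_rot": TCP orientation; "force": force on the tool from outside, world axes, zero at the start; "moment": the same for the moment, N m; "opening": opening from 0.0 (shut) to 1.0 (fully open).
Only numpy, scipy, OpenCV 4.12 (cv2) and the standard library are available. Lean on these libraries where they do the work, as an engineer would, in place of code of your own. Each camera call takes 0.05 s, during which the arm holds its last target.

## Working session

There is one attempt and no reset: what is moved stays moved. The work goes in short steps, Python scripts to look and compute and a tool call to move; the robot and the scene stay as the last step left them, time stands still between calls to the robot, and variables do not carry over. Pictures are saved under pics/ and viewed, and the job is handed in when it is done.

Besides the shell and the picture viewer there is one more tool, called after "Emit:" by a JSON object that holds its "api" and its "payload". send_rows: Moves the arm, as the interface text tells. Its arguments: {"type":"object","properties":{"moves":{"type":"array"}},"required":["moves"]}

```bash
mkdir -p pics; ls; python3 - <<'E'
from rig import status, vision, bot, models
import cv2,numpy as np
s=status.read_state();print(s)
for n in ("side","top"):
    c=vision.capture(n);cv2.imwrite(f"pics/{n}0.png",c["img"][:,:,::-1])
    print(n,c["fx"],c["fy"],c["cx"],c["cy"],c["distortion"],np.round(c["pose"],3).tolist())
    for o in ("station","rail_face","cheese","bell_top","honey","wheel","spreader","offcut","dish","tub","oil"):
        print(o,[(np.round(d["point"]).tolist(),round(d["confidence"],2)) for d in models.landmark_of(n,o)[:3]])
E
```

```text
pics
{'time_s': 0.0, 'joint_positions': array([ 5.95011290e+01,  3.02805494e+01,  8.21568165e+01, -1.19527342e-03,
        6.76874100e+01, -1.02250777e+01]), 'qvel': array([-0.01766133,  0.16650837, -0.10470012,  0.08820544, -0.07613784,
       -0.09467974]), 'tau': array([-3.42121184e-04, -4.40042710e+01, -1.76586270e+01,  6.32057455e-02,
        5.82701562e-02, -1.84221763e-04]), 'position': array([0.21614519, 0.58565664, 0.22155225]), 'tcp_rot': array([[-9.38050074e-01,  3.46498014e-01, -1.08862540e-03],
       [ 3.46499529e-01,  9.38048250e-01, -1.88622941e-03],
       [ 3.67608408e-04, -2.14658582e-03, -9.99997629e-01]]), 'force': array([ 0.29329647, -0.13377849, -0.17227361]), 'moment': array([-0.03351495,  0.00574125,  0.00768853]), 'opening': 1.0000088541819423}
side 526.5960511085274 526.5960511085274 325.12165940563773 238.4591432639218 [-0.08738657  0.          0.          0.          0.        ] [[0.968, 0.138, -0.208, 0.303], [-0.249, 0.526, -0.813, -1.059], [-0.003, 0.839, 0.544, 0.751], [0.0, 0.0, 0.0, 1.0]]
station [([301.0, 240.0], 0.82)]
rail_face [([278.0, 217.0], 
[... 407 characters left out ...]
top 533.7351347605711 533.7351347605711 323.5018498106994 229.5516056678905 [-0.13522549  0.          0.          0.          0.        ] [[-0.024, 0.991, -0.133, 0.408], [-1.0, -0.025, -0.003, -0.031], [-0.006, 0.132, 0.991, 1.44], [0.0, 0.0, 0.0, 1.0]]
station [([294.0, 259.0], 0.66)]
rail_face [([244.0, 272.0], 0.97)]
cheese [([408.0, 226.0], 0.95), ([396.0, 288.0], 0.75), ([343.0, 251.0], 0.65)]
bell_top [([195.0, 311.0], 0.64), ([171.0, 236.0], 0.45)]
honey [([260.0, 212.0], 0.73)]
wheel [([296.0, 191.0], 0.83)]
spreader [([195.0, 311.0], 0.64)]
offcut [([339.0, 169.0], 0.74)]
dish [([451.0, 290.0], 0.57)]
tub [([219.0, 194.0], 0.75)]
oil [([467.0, 225.0], 0.89), ([293.0, 258.0], 0.74)]
```

View pics/side0.png

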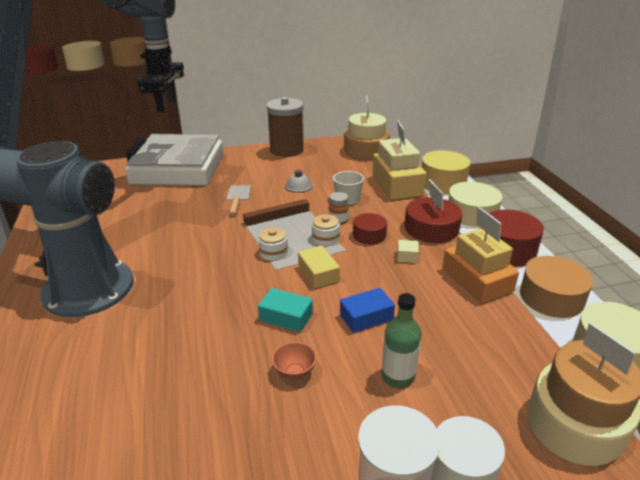

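View pics/top0.png

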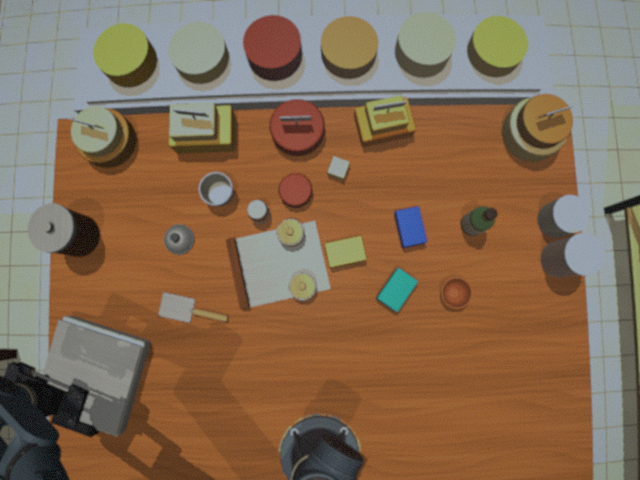

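The yellow loaf is at top-view (345,252). The crocks are at (290,233) and (302,287), the rail at about (240,270) and the bell at (179,238). The blue and turquoise blocks are decoys.

```bash
cat > h.py <<'E'
from rig import status, vision, bot, models
import cv2,numpy as np
def rays(c,px):
    K=np.array([[c["fx"],0,c["cx"]],[0,c["fy"],c["cy"]],[0,0,1]])
    u=cv2.undistortPoints(np.asarray(px,float).reshape(-1,1,2),K,np.array(c["distortion"])).reshape(-1,2)
    return np.c_[u[:,0],-u[:,1],-np.ones(len(u))]
def at_z(c,px,z):
    d=rays(c,px)@c["pose"][:3,:3].T;o=c["pose"][:3,3]
    return o+d*((z-o[2])/d[:,2])[:,None]
def cloud(c):
    yy,xx=np.mgrid[:480,:640];px=np.c_[xx.ravel(),yy.ravel()]
    p=rays(c,px)*c["depth"].ravel()[:,None]
    return (p@c["pose"][:3,:3].T+c["pose"][:3,3]).reshape(480,640,3)
def proj(c,P):
    P=np.atleast_2d(P);q=(P-c["pose"][:3,3])@c["pose"][:3,:3]
    K=np.array([[c["fx"],0,c["cx"]],[0,c["fy"],c["cy"]],[0,0,1]])
    return cv2.projectPoints(q*[1,-1,-1],np.zeros(3),np.zeros(3),K,np.array(c["distortion"]))[0].reshape(-1,2)
def cheese_mask(c,roi):
    h=cv2.cvtColor(c["img"],cv2.COLOR_RGB2HSV)
    m=((h[...,0]>20)&(h[...,0]<34)&(h[...,1]>90)&(h[...,2]>80))
    r=np.zeros_like(m);x0,y0,x1,y1=roi;r[y0:y1,x0:x1]=1
    return m&r
E
python3 - <<'E'
from h import *
for n in ("top","side"):
    c=vision.capture(n);W=cloud(c)
    roi=(318,225,380,280) if n=="top" else (290,240,350,295)
    m=cheese_mask(c,roi)
    x0,y0,x1,y1=roi
    z=W[...,2]; hi=np.zeros_like(m);hi[y0:y1,x0:x1]=(z[y0:y1,x0:x1]>.035)&(c["depth"][y0:y1,x0:x1]>0)
    t=hi&m
    print(n,"mask",m.sum(),hi.sum(),"z pct",np.percentile(W[t][:,2],[5,50,95]))
    P=W[t&(z>.04)]; r=cv2.minAreaRect((P[:,:2]*1000).astype(np.float32));print(" cloud rect",r, P.mean(0))
    if n=="top":
        ct=np.argwhere(m)[:,::-1]; A=at_z(c,ct,.045)
        r=cv2.minAreaRect((A[:,:2]*1000).astype(np.float32));print(" mask rect z45",r,A.mean(0))
    for o in("station","honey","bell_top","tub","wheel"):
        for d in models.masks_of(n,o)[:2]:
            k=d["mask"]&(c["depth"]>0);P=W[k];print(o,round(d["confidence"],2),d["extent"],k.sum(),np.round(P.mean(0),3),np.percentile(P[:,2],[5,50,95]).round(3))
    im=cv2.resize(c["img"][:,:,::-1][130:330,140:400] if n=="top" else c["img"][:,:,::-1][150:330,200:430],None,fx=3,fy=3,interpolation=cv2.INTER_CUBIC)
    cv2.imwrite(f"pics/{n}z.png",im)
E
```

```text
top mask 234 951 z pct [0.03881793 0.04421348 0.04898508]
 cloud rect ((536.2748413085938, -82.27430725097656), (65.76454162597656, 99.24589538574219), 10.41279125213623) [ 0.53452122 -0.08629376  0.04462986]
 mask rect z45 ((535.9725952148438, -81.95004272460938), (67.07879638671875, 99.28921508789062), 10.622605323791504) [ 0.53307059 -0.08334836  0.045     ]
station 0.69 [226.6, 219.3, 328.6, 310.7] 6724 [0.508 0.097 0.013] [-0.004  0.002  0.058]
station 0.36 [328.0, 157.7, 349.6, 180.4] 362 [ 0.764 -0.07   0.034] [0.015 0.035 0.041]
honey 0.62 [245.4, 201.0, 270.7, 222.8] 388 [0.644 0.143 0.066] [0.033 0.073 0.079]
bell_top 0.68 [224.8, 220.4, 329.3, 306.7] 6683 [0.509 0.099 0.013] [-0.004  0.002  0.058]
bell_top 0.56 [169.0, 235.1, 179.1, 241.5] 45 [0.584 0.368 0.054] [0.05  0.054 0.059]
tub 0.57 [197.5, 171.8, 231.3, 207.7] 933 [0.716 0.263 0.03 ] [0.001 0.022 0.071]
wheel 0.79 [278.6, 170.2, 311.0, 206.6] 887 [0.704 0.046 0.045] [0.038 0.046 0.051]
side mask 666 821 z pct [0.04305609 0.04539146 0.0477328 ]
 cloud rect ((536.2199096679688, -83.74392700195312), (63.81100845336914, 101.42987060546875), 11.301534652709961) [ 0.53535047 -0.08513396  0.04531971]
station 0.77 [244.0, 199.2, 345.8, 270.2] 4320 [0.507 0.091 0.02 ] [-0.001  0.01   0.057]
honey 0.69 [328.5, 192.1, 348.3, 223.5] 518 [0.647 0.135 0.051] [0.011 0.052 0.077]
tub 0.66 [333.4, 168.2, 365.3, 204.8] 718 [0.711 0.251 0.05 ] [0.013 0.053 0.071]
wheel 0.89 [353.8, 213.5, 387.7, 242.7] 919 [0.701 0.03  0.035] [0.007 0.043 0.049]
wheel 0.22 [330.9, 194.5, 348.3, 225.0] 516 [0.647 0.133 0.052] [0.013 0.052 0.077]
```

```bash
ls -l pics
```

```text
total 1896
-rw-r--r-- 1 agent agent 470286 Dec  6 18:15 side0.png
-rw-r--r-- 1 agent agent 405214 Dec  6 18:16 sidez.png
-rw-r--r-- 1 agent agent 526270 Dec  6 18:15 top0.png
-rw-r--r-- 1 agent agent 536116 Dec  6 18:16 topz.png
```

```bash
python3 - <<'E'
from h import *
from scipy.optimize import least_squares
for n in ("top","side"):
    c=vision.capture(n);W=cloud(c);ok=c["depth"]>0
    # crock coarse
    x0,y0,x1,y1=(225,210,330,312) if n=="top" else (240,195,350,275)
    P=W[y0:y1,x0:x1][ok[y0:y1,x0:x1]]
    cen=[]
    ctr=[np.array([.57,.035]),np.array([.43,.01])]
    for q in ctr:
        # iterative: points at z>.04 within 45 mm; fit: template of disc by maximizing
        for it in range(10):
            S=P[(P[:,2]>.04)&(np.hypot(*(P[:,:2]-q).T)<.05)]
            r=cv2.minEnclosingCircle((S[:,:2]*1000).astype(np.float32))
            q=np.array(r[0])/1000
        k=P[(P[:,2]>.06)&(np.hypot(*(P[:,:2]-q).T)<.05)]
        print(n,"crock",len(S),r,"mean",S.mean(0).round(4),"knob",len(k),k.mean(0).round(4) if len(k) else None)
        cen.append(q)
    a,b=cen;d=a-b;print("sep",np.hypot(*d),"mid",(a+b)/2,"dir deg +x",np.degrees(np.arctan2(d[1],d[0]))+90)
    R=P[(P[:,2]>.024)&(P[:,2]<.036)&(P[:,1]>.12)]
    if len(R)>20:
        print(" rail",cv2.minAreaRect((R[:,:2]*1000).astype(np.float32)),R.mean(0),len(R))
    # steel sheet, bell
    x0,y0,x1,y1=(155,220,200,260) if n=="top" else (280,165,320,195)
    P=W[y0:y1,x0:x1][ok[y0:y1,x0:x1]]
    B=P[P[:,2]>.046];D=P[P[:,2]>.012]
    print(" bell",len(B),B.mean(0).round(4),B[:,2].max(),cv2.minEnclosingCircle((B[:,:2]*1000).astype(np.float32)),cv2.minEnclosingCircle((D[:,:2]*1000).astype(np.float32)))
    f=least_squares(lambda v:np.hypot(D[:,0]-v[0],D[:,1]-v[1])*0+np.sqrt((D[:,0]-v[0])**2+(D[:,1]-v[1])**2+(D[:,2]-v[2])**2)-v[3],[.585,.367,0,.042],loss='soft_l1',f_scale=.002);print(" sphere",f.x)
    for d in models.landmark_of(n,"bell_top")+models.landmark_of(n,"rail_face")[:1]+models.landmark_of(n,"station")[:1]: print(d["point"],d["confidence"],at_z(c,[d["point"]],.054),at_z(c,[d["point"]],0))
E
```

```text
top crock 575 ((591.2881469726562, 62.0942268371582), 35.988243103027344) mean [0.5896 0.0615 0.0551] knob 72 [0.5918 0.0618 0.0637]
top crock 593 ((447.6676940917969, 33.09502029418945), 35.78699493408203) mean [0.4476 0.0324 0.0553] knob 74 [0.447  0.0326 0.0637]
sep 0.14651890139441032 mid [0.51947792 0.04759462] dir deg +x 101.41542661754985
 rail ((526.8751831054688, 197.47076416015625), (98.50593566894531, 259.4507141113281), 76.9255142211914) [0.49127743 0.20473114 0.02957838] 627
 bell 67 [0.5834 0.3691 0.0533] 0.05909156394809112 ((583.6602783203125, 369.6854248046875), 12.229817390441895) ((582.1111450195312, 368.72271728515625), 40.37775802612305)
 sphere [0.58390376 0.37081785 0.00804198 0.03574319]
[170.0, 236.7] 0.6 [[0.58460619 0.38019322 0.054     ]] [[0.59148187 0.39620146 0.        ]]
[240.4, 271.8] 0.83 [[0.48790727 0.19225038 0.054     ]] [[0.49101491 0.20093508 0.        ]]
[294.1, 260.7] 0.95 [[0.51363931 0.0515922  0.054     ]] [[0.51774964 0.0547959  0.        ]]
side crock 431 ((591.9768676757812, 59.40904235839844), 38.22660827636719) mean [0.5883 0.0516 0.0
[... 210 characters left out ...]
 0.04508627] dir deg +x 101.26351987451812
 rail ((545.2495727539062, 183.36485290527344), (109.93406677246094, 305.8577575683594), 84.79377746582031) [0.50731965 0.19413737 0.02983174] 475
 bell 37 [0.5833 0.3665 0.0528] 0.05714397339611199 ((583.3997802734375, 367.8504943847656), 14.539785385131836) ((581.8875122070312, 361.8775634765625), 38.7988166809082)
 sphere [0.58471324 0.37153412 0.00734125 0.0367276 ]
[297.9, 173.6] 0.57 [[0.57981436 0.35313762 0.054     ]] [[0.60123379 0.46248465 0.        ]]
[278.1, 215.4] 0.79 [[0.47828306 0.1227344  0.054     ]] [[0.49183823 0.21423518 0.        ]]
[299.8, 243.0] 0.59 [[ 0.50573102 -0.01984746  0.054     ]] [[0.52141221 0.06060941 0.        ]]
```

View pics/topz.png

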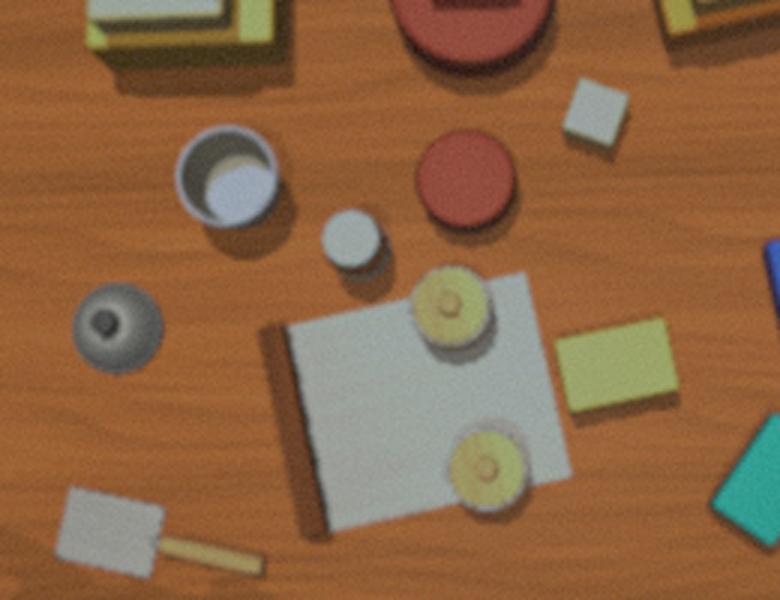

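View pics/sidez.png

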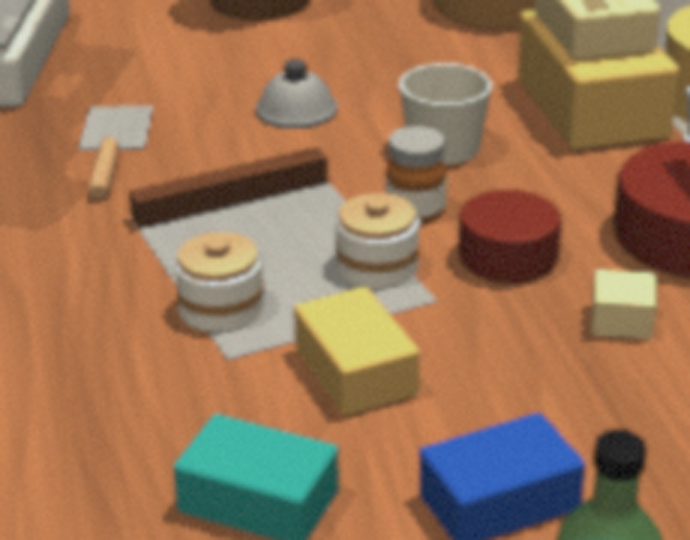

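Emit:
{"api": "send_rows", "payload": {"moves": [[0,0,0,0,0,-1,0.4],[0,0,0,0,0,-1,0.4],[0,0,0,0,0,-1,0.4],[0,0,0,0,0,-0.17,0.4],[-0.17,-1,0,0,0,0,0.4],[-0.17,-1,0,0,0,0,0.4],[-0.17,-1,0,0,0,0,0.4],[-0.17,-1,0,0,0,0,0.4],[-0.17,-1,0,0,0,0,0.4],[-0.17,-1,0,0,0,0,0.4],[-0.17,-1,0,0,0,0,0.4],[-0.17,-1,0,0,0,0,0.4]]}}

```text
time_s: 3.7
position: [0.2898, 0.3963, 0.2228]
tcp_rot: [[-0.981, -0.196, 0.0], [-0.196, 0.981, 0.0], [-0.001, 0.0, -1.0]]
force: [-0.7, 0.2, 0.3]
opening: 0.298
```

Emit:
{"api": "send_rows", "payload": {"moves": [[-0.17,-1,0,0,0,0,0.4],[-0.17,-1,0,0,0,0,0.4],[-0.17,-1,0,0,0,0,0.4],[-0.17,-1,0,0,0,0,0.4],[-0.17,-1,0,0,0,0,0.4],[-0.17,-1,0,0,0,0,0.4],[-0.17,-1,0,0,0,0,0.4],[-0.17,-1,0,0,0,0,0.4],[-0.17,-1,0,0,0,0,0.4],[-0.17,-1,0,0,0,0,0.4],[-0.17,-1,0,0,0,0,0.4],[-0.17,-1,0,0,0,0,0.4]]}}

```text
time_s: 5.2
position: [0.3994, 0.1122, 0.2228]
tcp_rot: [[-0.981, -0.196, 0.001], [-0.196, 0.981, 0.0], [-0.001, -0.0, -1.0]]
force: [-0.1, -0.5, -0.6]
opening: 0.3
```

```bash
cat >> h.py <<'E'
TH=np.radians(101.4);S0=np.array([.5195,.0467]);EX=np.array([np.cos(TH),np.sin(TH)]);EY=np.array([-EX[1],EX[0]])
def st(p): d=np.asarray(p)[...,:2]-S0; return np.stack([d@EX,d@EY],-1)
def tell(target=None):
    s=status.read_state();p=s["position"];R=s["tcp_rot"]
    print("t",round(s["time_s"],2),"pos",p.round(4),"station mm",(st(p)*1000).round(1),"z",p[2].round(4),"toolx st deg",np.degrees(np.arctan2(R[:2,0]@EY,R[:2,0]@EX)).round(2),"tilt",R[2].round(3),"F",s["force"].round(1),"op",round(s["opening"],3),"q",s["joint_positions"].round(0))
    if target is not None:
        w=np.r_[S0+target[0]*EX+target[1]*EY,target[2]]; print("need units",((w-p)@R/.025).round(2))
E
python3 -c "
from h import *
tell([-.131,.062,.05])"
```

```text
t 5.2 pos [0.3994 0.1122 0.2228] station mm [ 88.  104.8] z 0.2228 toolx st deg 89.89 tilt [-0.001 -0.    -1.   ] F [-0.1 -0.5 -0.6] op 0.3 q [   0.   14.  111.    0.   55. -101.]
need units [-1.72 -8.76  6.91]
```

Emit:
{"api": "send_rows", "payload": {"moves": [[-0.2,-1,0,0,0,0,0.4],[-0.2,-1,0,0,0,0,0.4],[-0.2,-1,0,0,0,0,0.4],[-0.2,-1,0,0,0,0,0.4],[-0.2,-1,0,0,0,0,0.4],[-0.2,-1,0,0,0,0,0.4],[-0.2,-1,0,0,0,0,0.4],[-0.2,-1,0,0,0,0,0.4],[0,-0.76,0,0,0,0,0.4],[0,0,1,0,0,0,0.4],[0,0,1,0,0,0,0.4],[0,0,1,0,0,0,0.4]]}}

```text
time_s: 6.7
position: [0.4814, -0.0938, 0.147]
tcp_rot: [[-0.98, -0.197, 0.0], [-0.197, 0.98, -0.0], [-0.0, -0.0, -1.0]]
force: [-0.8, 0.6, -0.4]
opening: 0.299
```

Emit:
{"api": "send_rows", "payload": {"moves": [[0,0,1,0,0,0,0.4],[0,0,1,0,0,0,0.4],[0,0,1,0,0,0,0.4],[0,0,1,0,0,0,0.4],[0,0,0,0,0,0,0.4]]}}

```text
time_s: 7.32
position: [0.4802, -0.0933, 0.0463]
tcp_rot: [[-0.98, -0.197, -0.004], [-0.197, 0.98, 0.002], [0.003, 0.002, -1.0]]
force: [-0.5, -0.1, -0.3]
opening: 0.299
```

```bash
cat >> h.py <<'E'
def cheese(name,tag,roi,zmin=.038):
    c=vision.capture(name);W=cloud(c);m=cheese_mask(c,roi);h=cv2.cvtColor(c["img"],cv2.COLOR_RGB2HSV)
    x0,y0,x1,y1=roi;H=np.zeros_like(m)
    H[y0:y1,x0:x1]=True
    k=H&(c["depth"]>0)&(np.abs(W[...,2]-.045)<.007)&(h[...,0]>18)&(h[...,0]<40)&(h[...,1]>60)
    n,l,s,_=cv2.connectedComponentsWithStats(k.astype(np.uint8));i=1+np.argmax(s[1:,4]);k=l==i
    P=W[k];q=(st(P)*1000).astype(np.float32)
    print(name,"n",k.sum(),"station-frame rect",cv2.minAreaRect(q),"pct x",np.percentile(q[:,0],[1,50,99]).round(1),"y",np.percentile(q[:,1],[1,50,99]).round(1))
    im=c["img"][:,:,::-1].copy();im=im[130:330,140:400] if name=="top" else im[130:350,200:450]
    cv2.imwrite(f"pics/{tag}_{name}.png",cv2.resize(im,None,fx=2.5,fy=2.5,interpolation=cv2.INTER_CUBIC))
E
python3 -c "
from h import *
tell([-.131,.0519,.018])
cheese('top','a',(318,225,380,280))
cheese('side','a',(290,240,350,295))"
```

```text
t 7.33 pos [ 0.4802 -0.0933  0.0463] station mm [-129.4   66.2] z 0.0463 toolx st deg 89.97 tilt [ 0.003  0.002 -1.   ] F [-0.5 -0.1 -0.3] op 0.299 q [ -24.   37.  109.    0.   34. -125.]
need units [-0.58 -0.07  1.13]
top n 86 station-frame rect ((-160.6292266845703, -15.756866455078125), (21.643476486206055, 48.2381591796875), 69.76150512695312) pct x [-179.9 -167.2 -135.3] y [-23.  -15.4   0.8]
side n 452 station-frame rect ((-149.32571411132812, 10.51119613647461), (65.19105529785156, 67.0453872680664), 89.22891235351562) pct x [-180.5 -154.5 -122.3] y [-19.8  11.9  42.2]
```

View pics/a_side.png

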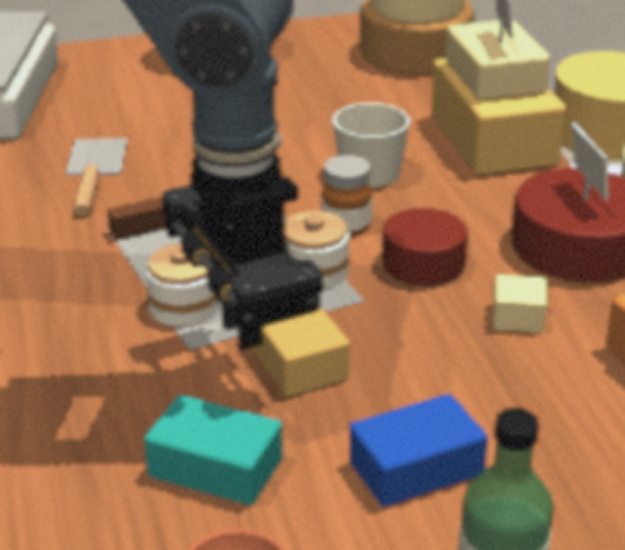

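View pics/a_top.png

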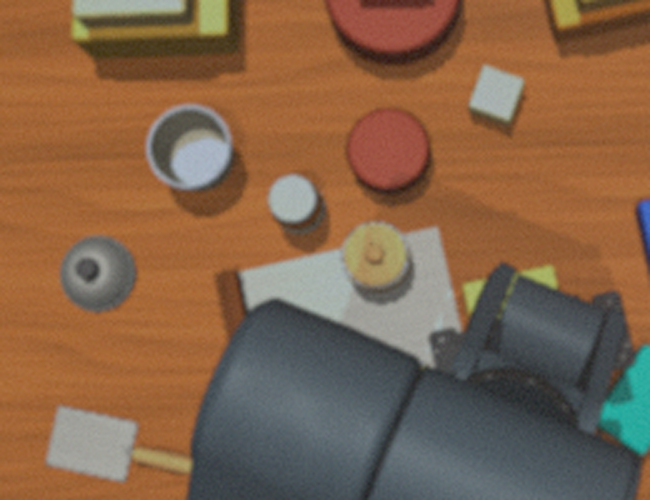

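Emit:
{"api": "send_rows", "payload": {"moves": [[0,0,0.6,0,0,0,0.4],[0,0,0.55,0,0,0,0.4],[-0.2,0,0,0,0,0,0.4],[-0.2,0,0,0,0,0,0.4],[0,0,0,0,0,0,0.4]]}}

```text
time_s: 8.05
position: [0.4922, -0.0918, 0.019]
tcp_rot: [[-0.98, -0.199, 0.001], [-0.199, 0.98, -0.001], [-0.001, -0.001, -1.0]]
force: [-0.6, -0.2, 0.5]
opening: 0.3
```

Emit:
{"api": "send_rows", "payload": {"moves": [[-0.1,0,0,0,0,0,0.4],[-0.1,0,0,0,0,0,0.4],[0,0,0,0,0,0,0.4]]}}

```text
time_s: 8.43
position: [0.4959, -0.0905, 0.0189]
tcp_rot: [[-0.98, -0.198, -0.001], [-0.198, 0.98, 0.0], [0.001, 0.0, -1.0]]
force: [-1.2, -0.2, 0.8]
opening: 0.302
```

```bash
python3 -c "
from h import *
tell([-.131,.0425,.018])
cheese('side','b',(290,240,350,295))"
```

```text
t 8.43 pos [ 0.4959 -0.0905  0.0189] station mm [-129.8   50.3] z 0.0189 toolx st deg 90.04 tilt [ 0.001  0.    -1.   ] F [-1.2 -0.2  0.8] op 0.302 q [ -23.   41.  108.    0.   31. -125.]
need units [-0.31 -0.05  0.04]
side n 165 station-frame rect ((-168.65570068359375, 5.967716217041016), (29.038740158081055, 64.38687133789062), 5.617464542388916) pct x [-181.2 -172.5 -154.7] y [-24.6   3.9  37.5]
```

Emit:
{"api": "send_rows", "payload": {"moves": [[-0.1,0,0,0,0,0,0.4],[-0.1,0,0,0,0,0,0.4],[0,0,0,0,0,0,0.4],[0,0,0,0,0,0,0.4]]}}

```text
time_s: 8.98
position: [0.5017, -0.0898, 0.0188]
tcp_rot: [[-0.98, -0.198, 0.001], [-0.198, 0.98, -0.0], [-0.001, -0.001, -1.0]]
force: [-1.0, 0.6, 0.6]
opening: 0.3
```

```bash
python3 -c "
from h import *
tell([-.131,.0425,.018])
cheese('side','b',(290,240,350,295))"
```

```text
t 8.97 pos [ 0.5017 -0.0898  0.0188] station mm [-130.3   44.5] z 0.0188 toolx st deg 90.03 tilt [-0.001 -0.001 -1.   ] F [-1.   0.6  0.6] op 0.3 q [ -23.   41.  107.    0.   32. -124.]
need units [-0.08 -0.03  0.03]
side n 162 station-frame rect ((-168.8192138671875, -0.07138442993164062), (25.390430450439453, 62.971614837646484), 7.421702861785889) pct x [-179.7 -172.3 -155.3] y [-30.5  -0.4  31.2]
```

View pics/b_side.png

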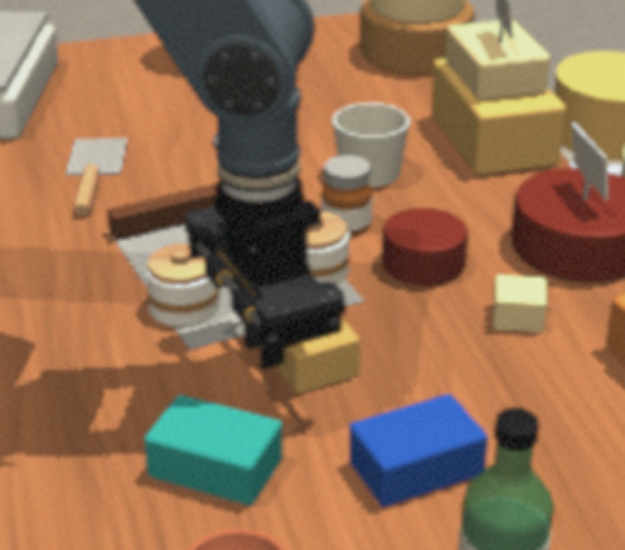

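Emit:
{"api": "send_rows", "payload": {"moves": [[0.6,0,0,0,0,0,0.4],[0.4,0,0,0,0,0,0.4],[0,0,-1,0,0,0,0.4],[0,0,-1,0,0,0,0.4],[0,0,-1,0,0,0,0.4],[0,0,-1,0,0,0,0.4],[1,0,0,0,0,1,0.4],[0,0,0,0,0,1,0.4],[0,0,0,0,0,1,0.4],[0,0,0,0,0,1,0.4]]}}

```text
time_s: 10.28
position: [0.4512, -0.0998, 0.1188]
tcp_rot: [[-0.875, 0.484, -0.0], [0.484, 0.875, 0.0], [0.0, 0.0, -1.0]]
force: [0.7, 0.1, 0.1]
opening: 0.302
```

Emit:
{"api": "send_rows", "payload": {"moves": [[0,0,0,0,0,1,0.4],[0,0,0,0,0,1,0.4],[0,0,0,0,0,1,0.4],[0,0,0,0,0,1,0.4],[0,0,0,0,0,1,0.4],[0,1,0,0,0,0,0.4],[0,0,0,0,0,0,0.4]]}}

```text
time_s: 11.15
position: [0.4775, -0.0952, 0.1189]
tcp_rot: [[-0.199, 0.98, 0.002], [0.98, 0.199, -0.001], [-0.001, 0.002, -1.0]]
force: [-0.6, 0.0, -0.7]
opening: 0.302
```

```bash
python3 -c "
from h import *
tell([-.205,.0,.1])
cheese('side','c',(290,240,350,295))
cheese('top','c',(318,225,380,280))
c=vision.capture('top');W=cloud(c)
for n,(a,b) in dict(blue=(90,125),turq=(75,89)).items():
    h=cv2.cvtColor(c['img'],cv2.COLOR_RGB2HSV);k=(h[...,0]>=a)&(h[...,0]<b)&(h[...,1]>120)&(c['depth']>0);k[:, :360]=0;k[:,450:]=0
    q=st(W[k])*1000;print(n,k.sum(),cv2.minAreaRect(q.astype(np.float32)),q.min(0),q.max(0))
"
```

```text
t 11.15 pos [ 0.4775 -0.0952  0.1189] station mm [-130.8   69.2] z 0.1189 toolx st deg 0.06 tilt [-0.001  0.002 -1.   ] F [-0.6  0.  -0.7] op 0.302 q [-24.  29. 107.   0.  43. -36.]
need units [-2.97  2.76  0.76]
side n 709 station-frame rect ((-128.55770874023438, -0.5356254577636719), (67.48503875732422, 104.51746368408203), 89.33047485351562) pct x [-179.2 -133.4  -81.9] y [-31.3   1.5  32. ]
top n 100 station-frame rect ((-90.05498504638672, -12.674938201904297), (43.56886291503906, 20.49979019165039), 89.70832824707031) pct x [-99.5 -87.9 -79.9] y [-34.  -16.8   8.3]
blue 869 ((-313.7579650878906, -16.059555053710938), (98.34610748291016, 63.82647705078125), 89.36785888671875) [-345.55139527  -65.2287612 ] [-281.5775236    33.16875452]
turq 848 ((-218.65200805664062, 133.52561950683594), (122.77763366699219, 97.47394561767578), 42.60731506347656) [-293.0021849    85.13951515] [-145.02427315  188.5917948 ]
```

View pics/c_top.png

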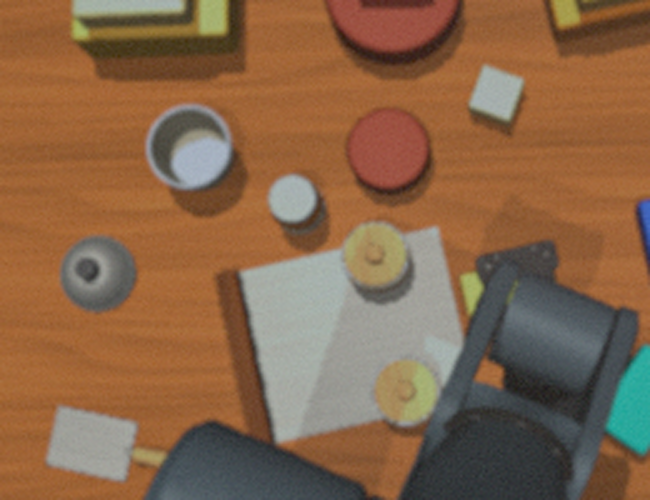

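View pics/c_side.png

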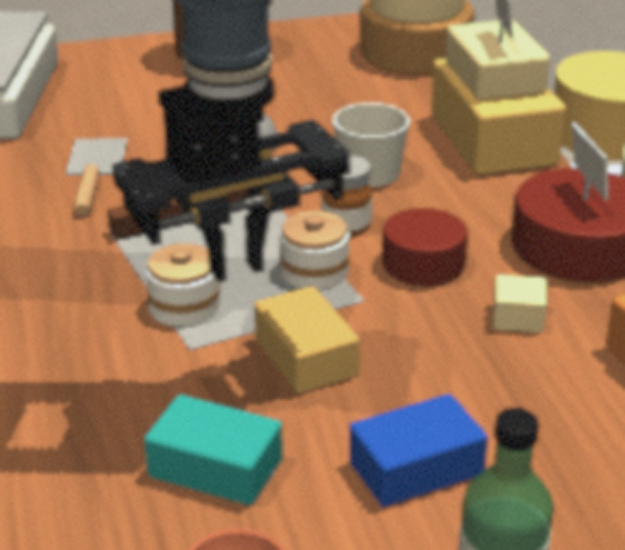

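Emit:
{"api": "send_rows", "payload": {"moves": [[-1,0.7,0,0,0,0,0.4],[-1,0.7,0,0,0,0,0.4],[-1,0.7,0,0,0,0,0.4],[-0.25,0.66,0,0,0,0,0.4],[0,0,1,0,0,0,0.4],[0,0,1,0,0,0,0.4],[0,0,1,0,0,0,0.4],[0,0,0.6,0,0,0,0.4],[0,0,0.42,0,0,0,0.4],[0,0,0,0,0,0,0.4]]}}

```text
time_s: 12.55
position: [0.5599, -0.1606, 0.0179]
tcp_rot: [[-0.198, 0.98, -0.001], [0.98, 0.198, 0.001], [0.001, -0.001, -1.0]]
force: [0.3, 0.0, -0.2]
opening: 0.299
```

```bash
python3 -c "
from h import *
tell([-.191,.0,.018])
cheese('side','d',(290,240,350,295))
"
```

```text
t 12.55 pos [ 0.5599 -0.1606  0.0179] station mm [-211.1    1.4] z 0.0179 toolx st deg 0.02 tilt [ 0.001 -0.001 -1.   ] F [ 0.3  0.  -0.2] op 0.299 q [-27.  44.  96.  -0.  40. -38.]
need units [ 0.81  0.06 -0.  ]
side n 23 station-frame rect ((-154.33294677734375, 25.127029418945312), (17.47783088684082, 13.844797134399414), 8.395952224731445) pct x [-163.2 -156.6 -145.3] y [19.2 25.7 32.6]
```

View pics/d_side.png

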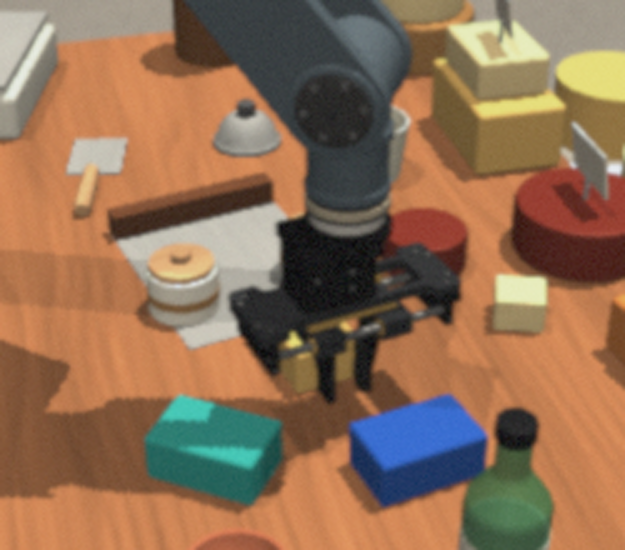

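Emit:
{"api": "send_rows", "payload": {"moves": [[0.3,0.05,0,0,0,0,0.4],[0.3,0,0,0,0,0,0.4],[0.15,0,0,0,0,0,0.4],[0.2,0,0,0,0,0,0.4],[0.2,0,0,0,0,0,0.4],[0.2,0,0,0,0,0,0.4],[0.2,0,0,0,0,0,0.4],[0.2,0,0,0,0,0,0.4],[0.2,0,0,0,0,0,0.4],[0.2,0,0,0,0,0,0.4],[0.1,0,0,0,0,0,0.4],[0,0,0,0,0,0,0.4]]}}

```text
time_s: 14.1
position: [0.5499, -0.1046, 0.0181]
tcp_rot: [[-0.198, 0.98, -0.001], [0.98, 0.198, 0.001], [0.001, -0.001, -1.0]]
force: [0.5, -1.3, 1.1]
opening: 0.301
```

```bash
python3 -c "
from h import *
tell([-.155,.0,.018])
cheese('side','e',(270,220,350,295))
cheese('top','e',(300,225,380,280))
"
```

```text
t 14.1 pos [ 0.5499 -0.1046  0.0181] station mm [-1.543e+02  1.000e-01] z 0.0181 toolx st deg 0.03 tilt [ 0.001 -0.001 -1.   ] F [ 0.5 -1.3  1.1] op 0.301 q [-22.  43.  99.   0.  38. -34.]
need units [-0.03  0.    0.  ]
side n 51 station-frame rect ((-130.9048614501953, 27.18415069580078), (16.282482147216797, 32.6643180847168), 84.2204818725586) pct x [-147.7 -127.3 -114.8] y [18.2 26.1 33.2]
top n 107 station-frame rect ((-64.5395736694336, -26.726715087890625), (29.17273712158203, 35.47956848144531), 59.937034606933594) pct x [-84.7 -66.4 -45.3] y [-33.4 -24.4 -10.2]
```

View pics/e_side.png

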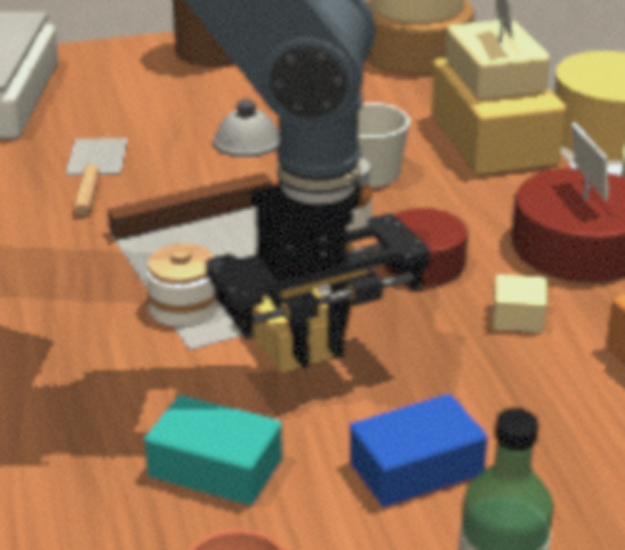

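View pics/e_top.png

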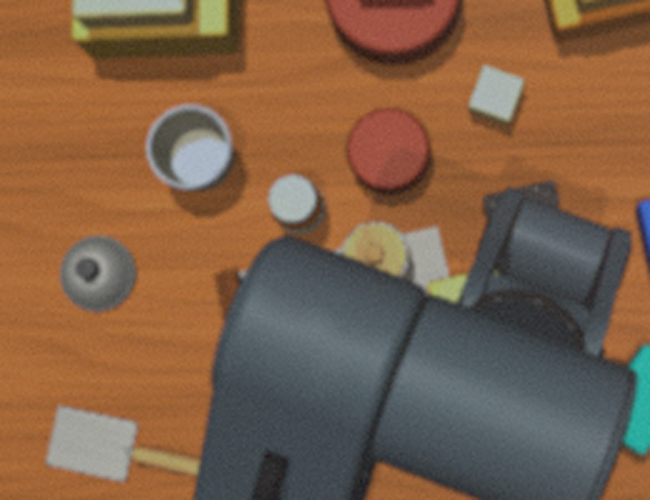

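Emit:
{"api": "send_rows", "payload": {"moves": [[0.1,0,0,0,0,0,0.4],[0.2,0,0,0,0,0,0.4],[0.2,0,0,0,0,0,0.4],[0.2,0,0,0,0,0,0.4],[0.2,0,0,0,0,0,0.4],[0.2,0,0,0,0,0,0.4],[0.2,0,0,0,0,0,0.4],[0.2,0,0,0,0,0,0.4],[0.2,0,0,0,0,0,0.4],[0.2,0,0,0,0,0,0.4],[0.2,0,0,0,0,0,0.4],[0.1,0,0,0,0,0,0.4]]}}

```text
time_s: 15.7
position: [0.5394, -0.051, 0.0183]
tcp_rot: [[-0.198, 0.98, -0.0], [0.98, 0.198, -0.0], [0.0, -0.0, -1.0]]
force: [-0.1, -1.0, -0.5]
opening: 0.305
```

```bash
python3 -c "
from h import *
tell([.035,.0,.018])
cheese('side','f',(260,220,350,295))
"
```

```text
t 15.7 pos [ 0.5394 -0.051   0.0183] station mm [-99.7  -0.2] z 0.0183 toolx st deg 0.05 tilt [ 0. -0. -1.] F [-0.1 -1.  -0.5] op 0.305 q [-17.  42. 102.  -0.  35. -29.]
need units [ 5.39 -0.    0.01]
side n 54 station-frame rect ((-75.7078857421875, 23.876514434814453), (36.53653335571289, 15.881026268005371), 6.945840835571289) pct x [-91.5 -70.  -57.7] y [17.6 27.  33.2]
```

View pics/f_side.png

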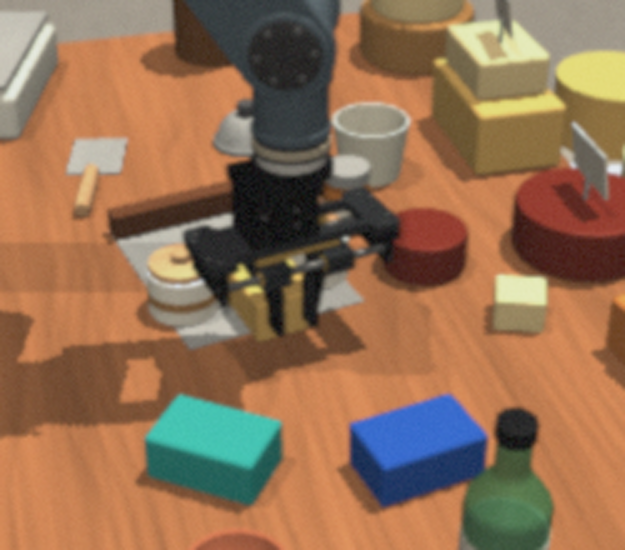

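Emit:
{"api": "send_rows", "payload": {"moves": [[0.1,0,0,0,0,0,0.4],[0.2,0,0,0,0,0,0.4],[0.2,0,0,0,0,0,0.4],[0.2,0,0,0,0,0,0.4],[0.2,0,0,0,0,0,0.4],[0.2,0,0,0,0,0,0.4],[0.2,0,0,0,0,0,0.4],[0.2,0,0,0,0,0,0.4],[0.2,0,0,0,0,0,0.4],[0.2,0,0,0,0,0,0.4],[0.1,0,0,0,0,0,0.4]]}}

```text
time_s: 17.12
position: [0.5295, -0.002, 0.0183]
tcp_rot: [[-0.198, 0.98, -0.0], [0.98, 0.198, -0.0], [-0.0, -0.0, -1.0]]
force: [0.2, -2.1, 0.8]
opening: 0.301
```

Emit:
{"api": "send_rows", "payload": {"moves": [[0.1,0,0,0,0,0,0.4],[0.2,0,0,0,0,0,0.4],[0.2,0,0,0,0,0,0.4],[0.2,0,0,0,0,0,0.4],[0.2,0,0,0,0,0,0.4],[0.2,0,0,0,0,0,0.4],[0.2,0,0,0,0,0,0.4],[0.2,0,0,0,0,0,0.4],[0.2,0,0,0,0,0,0.4],[0.2,0,0,0,0,0,0.4],[0.1,0,0,0,0,0,0.4]]}}

```text
time_s: 18.5
position: [0.5196, 0.047, 0.0183]
tcp_rot: [[-0.198, 0.98, -0.0], [0.98, 0.198, -0.0], [-0.0, -0.0, -1.0]]
force: [0.3, -1.5, 1.0]
opening: 0.3
```

```bash
python3 -c "
from h import *
tell([.035,.0,.018])
cheese('side','g',(245,200,350,295))
cheese('top','g',(225,225,300,300))
"
```

```text
t 18.5 pos [0.5196 0.047  0.0183] station mm [ 0.3 -0.1] z 0.0183 toolx st deg 0.05 tilt [-0. -0. -1.] F [ 0.3 -1.5  1. ] op 0.3 q [ -7.  42. 105.  -0.  33. -19.]
need units [ 1.39 -0.    0.01]
side n 52 station-frame rect ((33.19868850708008, 23.780380249023438), (49.97853469848633, 14.784998893737793), 1.3091249465942383) pct x [ 9.  35.  56.8] y [16.5 25.  31.5]Traceback (most recent call last):
  File "<string>", line 5, in <module>
    cheese('top','g',(225,225,300,300))
    ~~~~~~^^^^^^^^^^^^^^^^^^^^^^^^^^^^^
  File "h.py", line 35, in cheese
    n,l,s,_=cv2.connectedComponentsWithStats(k.astype(np.uint8));i=1+np.argmax(s[1:,4]);k=l==i
                                                                     ~~~~~~~~~^^^^^^^^^
    return _wrapfunc(a, 'argmax', axis=axis, out=out, **kwds)
    return bound(*args, **kwds)
ValueError: attempt to get argmax of an empty sequence
```

View pics/g_side.png

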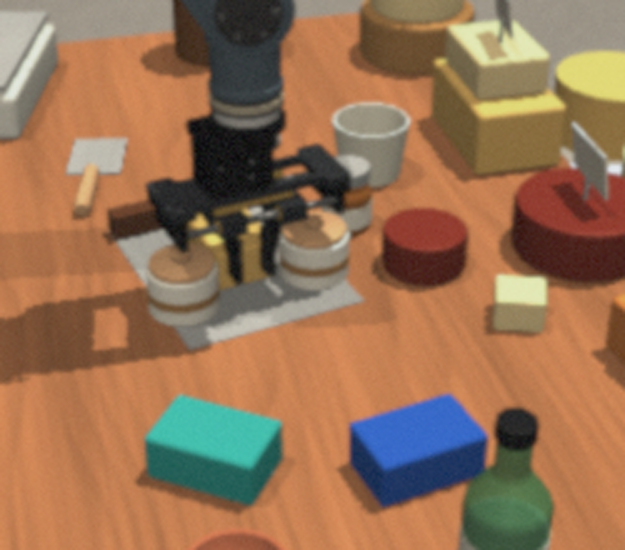

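Emit:
{"api": "send_rows", "payload": {"moves": [[0.1,0,0,0,0,0,0.4],[0.2,0,0,0,0,0,0.4],[0.2,0,0,0,0,0,0.4],[0.2,0,0,0,0,0,0.4],[0.2,0,0,0,0,0,0.4],[0.2,0,0,0,0,0,0.4],[0.2,0,0,0,0,0,0.4],[0.1,0,0,0,0,0,0.4]]}}

```text
time_s: 19.6
position: [0.5125, 0.0814, 0.0182]
tcp_rot: [[-0.199, 0.98, -0.0], [0.98, 0.199, 0.0], [0.0, -0.0, -1.0]]
force: [0.1, -1.7, -0.4]
opening: 0.297
```

Emit:
{"api": "send_rows", "payload": {"moves": [[0.05,0,0,0,0,0,0.4],[0.05,0,0,0,0,0,0.4],[0.05,0,0,0,0,0,0.4]]}}

```text
time_s: 19.98
position: [0.5121, 0.0846, 0.0183]
tcp_rot: [[-0.198, 0.98, 0.0], [0.98, 0.198, -0.0], [-0.0, 0.0, -1.0]]
force: [0.3, -1.5, -1.0]
opening: 0.298
```

```bash
python3 -c "
from h import *
tell([.04,.0,.018])"
```

```text
t 19.98 pos [0.5121 0.0846 0.0183] station mm [38.6 -0.2] z 0.0183 toolx st deg 0.02 tilt [-0.  0. -1.] F [ 0.3 -1.5 -1. ] op 0.298 q [ -3.  42. 106.  -0.  33. -14.]
need units [ 0.06 -0.01  0.01]
```

Emit:
{"api": "send_rows", "payload": {"moves": [[0.05,0,0,0,0,0,0.4],[0.05,0,0,0,0,0,0.4]]}}

```text
time_s: 20.23
position: [0.5116, 0.0871, 0.0183]
tcp_rot: [[-0.198, 0.98, 0.0], [0.98, 0.198, 0.0], [-0.0, 0.0, -1.0]]
force: [0.4, -1.1, -1.0]
opening: 0.298
```

Emit:
{"api": "send_rows", "payload": {"moves": [[0.05,0,0,0,0,0,0.4],[0.05,0,0,0,0,0,0.4]]}}

```text
time_s: 20.48
position: [0.5119, 0.0874, 0.0185]
tcp_rot: [[-0.201, 0.98, 0.001], [0.98, 0.201, -0.003], [-0.004, 0.001, -1.0]]
force: [1.0, -15.1, 0.7]
opening: 0.299
```

Emit:
{"api": "send_rows", "payload": {"moves": [[0,0,0,0,0,0,0.4],[-0.1,0,0,0,0,0,0.4],[-0.3,0,0,0,0,0,0.4],[-0.6,0,0,0,0,0,0.4],[0,0,-0.5,0,0,0,0.4],[0,0,-1,0,0,0,0.4],[0,0,-1,0,0,0,0.4],[0,0,-1,0,0,0,0.4],[0,0,-1,0,0,0,0.6],[0,0,-0.5,0,0,0,0.8],[0,0,0,0,0,0,1]]}}

```text
time_s: 21.85
position: [0.5165, 0.065, 0.1443]
tcp_rot: [[-0.198, 0.98, 0.002], [0.98, 0.198, -0.0], [-0.001, 0.002, -1.0]]
force: [-0.3, -0.2, -0.2]
opening: 0.066
```

```bash
python3 -c "
from h import *
tell()
c=vision.capture('side');P=[.5835,.3695,.12];s=status.read_state();print('to bell units',((np.array(P)-s['position'])@s['tcp_rot']/.025).round(2))
cheese('side','k',(245,200,330,265))
c=vision.capture('top');cv2.imwrite('pics/k_top.png',cv2.resize(c['img'][130:330,140:400,::-1],None,fx=2.5,fy=2.5))
"
```

```text
t 21.85 pos [0.5165 0.065  0.1443] station mm [18.6 -0.7] z 0.1443 toolx st deg 0.03 tilt [-0.001  0.002 -1.   ] F [-0.3 -0.2 -0.2] op 0.066 q [ -5.  29. 102.   0.  50. -17.]
to bell units [11.4   5.07  0.94]
side n 488 station-frame rect ((97.77113342285156, -0.7473297119140625), (103.12244415283203, 65.93971252441406), 0.4377456605434418) pct x [ 50.4  94.3 147.9] y [-32.7   0.6  31.4]
```

View pics/k_side.png

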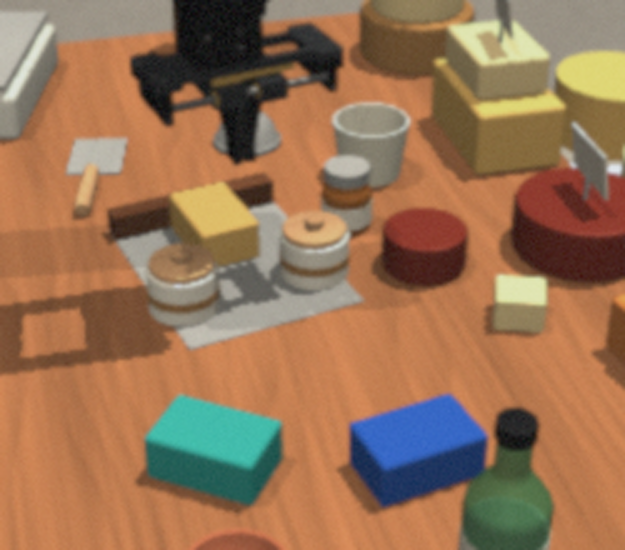

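View pics/k_top.png

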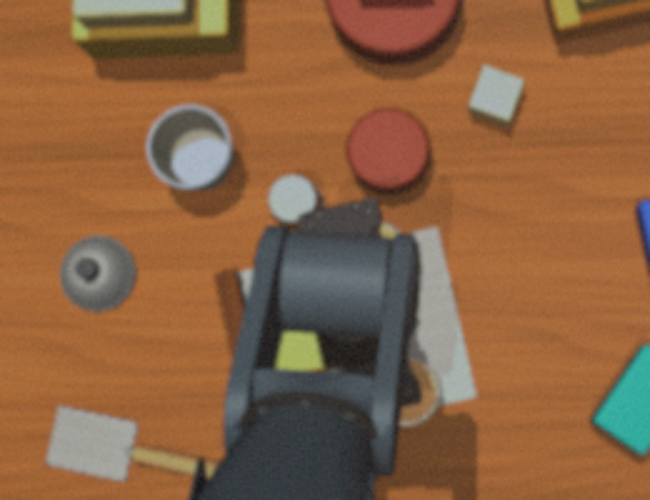

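Emit:
{"api": "send_rows", "payload": {"moves": [[0.95,0.42,0,0,0,0,1],[0.95,0.42,0,0,0,0,1],[0.95,0.42,0,0,0,0,1],[0.95,0.42,0,0,0,0,1],[0.95,0.42,0,0,0,0,1],[0.95,0.42,0,0,0,0,1],[0.95,0.42,0,0,0,0,1],[0.95,0.42,0,0,0,0,1],[0.95,0.42,0,0,0,0,1],[0.95,0.42,0,0,0,0,1],[0.95,0.42,0,0,0,0,1],[0.95,0.45,0,0,0,0,1]]}}

```text
time_s: 23.5
position: [0.583, 0.3699, 0.1414]
tcp_rot: [[-0.198, 0.98, -0.003], [0.98, 0.198, -0.001], [-0.001, -0.003, -1.0]]
force: [0.5, -0.5, -0.7]
opening: 0.007
```

Emit:
{"api": "send_rows", "payload": {"moves": [[0,0,1,0,0,0,1],[0,0,1,0,0,0,1],[0,0,0.8,0,0,0,1],[0,0,0,0,0,0,1]]}}

```text
time_s: 24.0
position: [0.5819, 0.3686, 0.0703]
tcp_rot: [[-0.198, 0.98, -0.005], [0.98, 0.198, -0.002], [-0.001, -0.006, -1.0]]
force: [-0.1, -0.5, 0.8]
opening: 0.006
```

```bash
python3 -c "
from h import *
tell()
s=status.read_state();print('to bell units',((np.array([.5835,.3695,.054])-s['position'])@s['tcp_rot']/.025).round(2))
c=vision.capture('side');cv2.imwrite('pics/l_side.png',cv2.resize(c['img'][120:240,220:380,::-1],None,fx=4,fy=4,interpolation=cv2.INTER_CUBIC))
k=c
cheese('top','l',(225,200,300,300))
"
```

```text
t 24.0 pos [0.5819 0.3686 0.0703] station mm [ 303.2 -124.8] z 0.0703 toolx st deg 0.02 tilt [-0.001 -0.006 -1.   ] F [-0.1 -0.5  0.8] op 0.006 q [23. 45. 78.  0. 57. 12.]
to bell units [0.02 0.07 0.65]
top n 931 station-frame rect ((101.2137451171875, -1.3907127380371094), (100.87039947509766, 66.45073699951172), 0.06517163664102554) pct x [ 51.9 101.  150.2] y [-33.7  -1.9  31. ]
```

View pics/l_side.png

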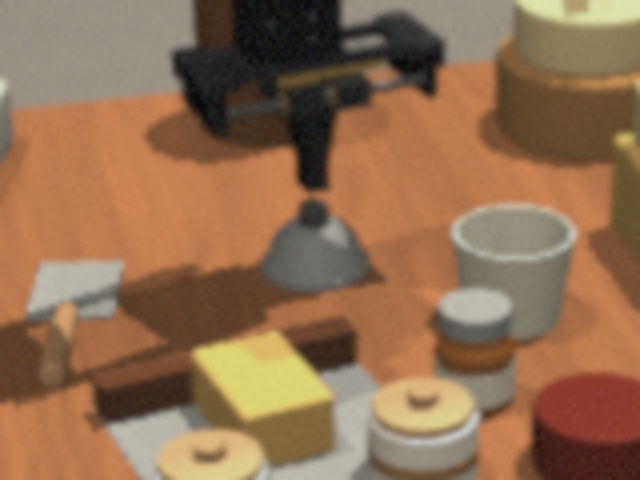

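View pics/l_top.png

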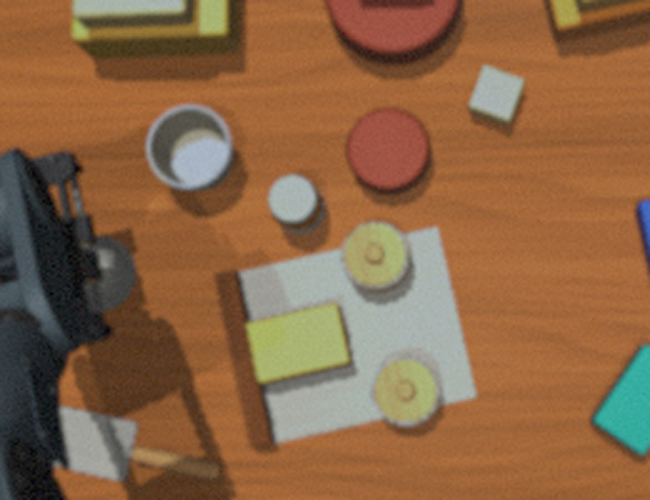

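Emit:
{"api": "send_rows", "payload": {"moves": [[0,0.05,0.3,0,0,0,1],[0,0,0.2,0,0,0,1],[0,0,0.1,0,0,0,1],[0,0,0.1,0,0,0,1],[0,0,0.1,0,0,0,1],[0,0,0.05,0,0,0,1]]}}

```text
time_s: 24.85
position: [0.585, 0.3698, 0.0523]
tcp_rot: [[-0.198, 0.98, 0.0], [0.98, 0.198, 0.0], [-0.0, 0.0, -1.0]]
force: [-1.0, -0.1, 2.7]
opening: 0.006
```

Emit:
{"api": "send_rows", "payload": {"moves": [[0,0,0.05,0,0,0,1],[0,0,0.05,0,0,0,1]]}}

```text
time_s: 25.1
position: [0.585, 0.3698, 0.0499]
tcp_rot: [[-0.198, 0.98, 0.0], [0.98, 0.198, 0.0], [0.0, 0.0, -1.0]]
force: [-1.0, -0.7, 4.1]
opening: 0.003
```

Emit:
{"api": "send_rows", "payload": {"moves": [[0,0,0.05,0,0,0,1],[0,0,0.05,0,0,0,1]]}}

```text
time_s: 25.35
position: [0.5851, 0.3698, 0.0474]
tcp_rot: [[-0.198, 0.98, 0.0], [0.98, 0.198, 0.0], [0.0, 0.0, -1.0]]
force: [-1.3, -0.6, 10.9]
opening: 0.0
```

Emit:
{"api": "send_rows", "payload": {"moves": [[0,0,0.04,0,0,0,1],[0,0,0,0,0,0,1]]}}

```text
time_s: 25.6
position: [0.5851, 0.3698, 0.0474]
tcp_rot: [[-0.198, 0.98, 0.0], [0.98, 0.198, 0.0], [-0.0, 0.0, -1.0]]
force: [-2.7, -1.8, 9.2]
opening: 0.009
```

Emit:
{"api": "send_rows", "payload": {"moves": [[0,0,0.05,0,0,0,1],[0,0,0,0,0,0,1]]}}

```text
time_s: 25.85
position: [0.5851, 0.3698, 0.0473]
tcp_rot: [[-0.198, 0.98, 0.001], [0.98, 0.198, 0.0], [-0.0, 0.001, -1.0]]
force: [-4.6, -1.9, 13.7]
opening: 0.004
```

Emit:
{"api": "send_rows", "payload": {"moves": [[0,0,-0.3,0,0,0,1],[0,0,-1,0,0,0,1],[0,0,-1,0,0,0,1],[0,0,-1,0,0,0,1],[0,0,-1,0,0,0,1],[0,0,-1,0,0,0,1],[-0.3,0.9,0,0,0,0,1],[0,-1,0,0,0,0,1],[0,-1,0,0,0,0,1],[0,-1,0,0,0,0,1],[0,-1,0,0,0,0,1],[0,-1,0,0,0,0,1]]}}

```text
time_s: 27.35
position: [0.4851, 0.3419, 0.1766]
tcp_rot: [[-0.198, 0.98, -0.0], [0.98, 0.198, -0.0], [-0.0, -0.0, -1.0]]
force: [0.0, -0.3, 0.2]
opening: 0.006
```

Emit:
{"api": "send_rows", "payload": {"moves": [[0,-1,0,0,0,0,1],[0,-1,0,0,0,0,1],[0,0,0,0,0,0,1],[0,0,0,0,0,0,1]]}}

```text
time_s: 27.85
position: [0.4384, 0.3326, 0.1773]
tcp_rot: [[-0.198, 0.98, 0.002], [0.98, 0.198, 0.001], [0.0, 0.002, -1.0]]
force: [0.8, -0.2, 0.9]
opening: 0.006
```

```bash
python3 -c "
from h import *
tell()
cheese('top','m',(225,200,300,300))
cheese('side','m',(245,200,330,265))
c=vision.capture('side');W=cloud(c);P=W[165:195,280:320][c['depth'][165:195,280:320]>0];B=P[P[:,2]>.046];print('bell',len(B),B.mean(0),B[:,2].max())
"
```

```text
t 27.85 pos [0.4384 0.3326 0.1773] station mm [296.3  23. ] z 0.1773 toolx st deg 0.02 tilt [ 0.     0.002 -1.   ] F [ 0.8 -0.2  0.9] op 0.006 q [26. 28. 96. -0. 56. 14.]
top n 943 station-frame rect ((101.34979248046875, -1.4400711059570312), (100.77781677246094, 66.47803497314453), 0.3658909499645233) pct x [ 51.9 101.  150.1] y [-33.7  -0.9  31. ]
side n 505 station-frame rect ((100.88055419921875, -0.9473838806152344), (105.45880126953125, 67.10956573486328), 0.026340482756495476) pct x [ 50.3  92.1 149.5] y [-32.6   1.2  31.7]
bell 41 [0.58389423 0.36664133 0.0518838 ] 0.056555644669265326
```

View pics/m_side.png

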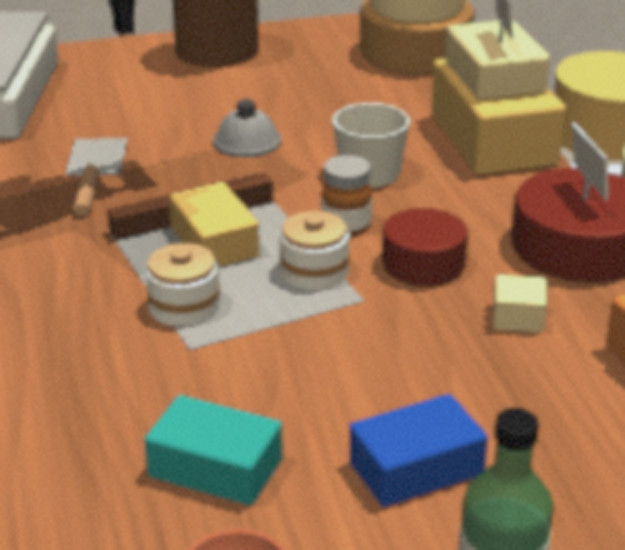

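View pics/m_top.png

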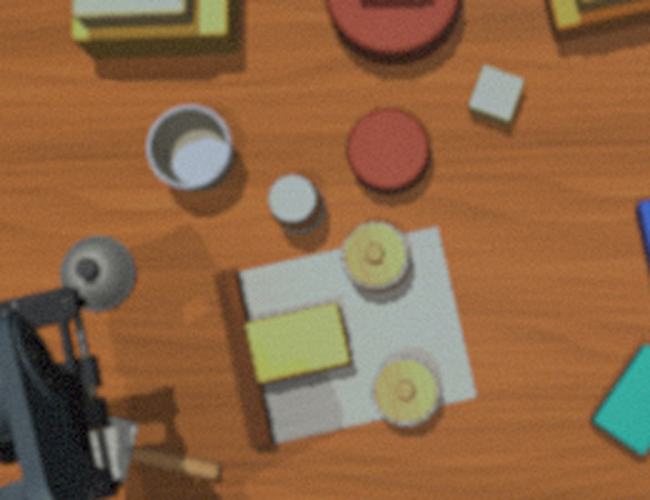

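The loaf sits flush against the rail, between the crocks and the rail at top-crop (297,343). The bell's plunger is back up, and the bystanders have not moved.

```bash
python3 -c "
from rig import bot
print(bot.hand_in())"
```

```text
the job is handed in; nothing more can be done
None
```

The cheese is through the gap and flat against the stop rail, and the bell has been rung. I handed the job in at about 28 s, with the arm clear and touching nothing.

**Cheese:** I slid it about 10 mm sideways to centre it, then pushed it from behind through the gap. It stopped against the rail with about 15 N at the tool. In the station's frame, the final camera check puts its origin at x = 101 mm (100 mm is flush), with 1 mm of sideways offset and at most 0.4° of skew. That agrees with flush, within the 2 mm calibration.

**Bell:** I pressed the plunger to its stop. Height held at about 47 mm (54 mm at rest) while the force rose from 9 to 14 N, well past the 5 N needed. After release, the pictures show it back up, at about 54 mm within depth noise.

**Bystanders:** Those in the close-up views look unmoved. I judged this by eye, without measuring their positions, and the dish was mostly out of the last close-ups.

**Checks that failed or disagreed:** One top-view cheese check failed mid-push because the arm hid the loaf. Both cameras saw it clearly afterwards.

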